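Scoop cedar balls into the chest drawer

TASK

Freshen the little chest's drawer: with the steel scoop, and without the gripper's fingers ever touching a ball, bring all four cedar balls from the leather tray into its open drawer. Then lay the scoop back the right way up, with its bowl on the marble slab, and push the drawer fully shut. Leave everything else on the dresser where it is.

Things in the scene. Friction and masses are not known exactly. Their poses are not given: they have to be found in the camera images.
- scoop: hand scoop, 0.16 kg: steel bowl 100 (x) x 74 (y), flat floor and walls 2 thick, sides 34 high from the back to x = 15, back 52 high, bare lip in front; holds all four balls. Origin: centre of its underside; +x out of the nose, +z up. Wooden bar handle level along x, x = -50 to -155, 18 wide, 20 tall, centred at z = 60. Starts level on the slab. Balls roll out unless it is nose-up (sizes in mm)
- slab: fixed flat marble slab, the scoop's place, 220 (x) x 110 (y) x 10 thick. Origin: centre of its underside, on the dresser top; +z up (sizes in mm)
- tray: fixed brown leather tray with stiff upright walls, 280 (x) x 94 (y) x 35 high outside, walls and floor 5 thick (inside 270 x 84, floor at z = 5). Origin: centre of underside; +x along its length towards the end where the balls start (all at x > 0; the -x half is empty) (sizes in mm)
- ball1: one of four identical plain cedar-wood balls, 30 in diameter, 10 g, lacquered smooth (friction about 0.3), rolling freely. Origin: its centre (sizes in mm)
- ball2: one of four identical plain cedar-wood balls, 30 in diameter, 10 g, lacquered smooth (friction about 0.3), rolling freely. Origin: its centre (sizes in mm)
- ball3: one of four identical plain cedar-wood balls, 30 in diameter, 10 g, lacquered smooth (friction about 0.3), rolling freely. Origin: its centre (sizes in mm)
- ball4: one of four identical plain cedar-wood balls, 30 in diameter, 10 g, lacquered smooth (friction about 0.3), rolling freely. Origin: its centre (sizes in mm)
- chest_front (a point): middle of the lower front edge of the fixed small wooden chest standing on the dresser top: 210 deep x 240 wide x 100 high, with one drawer that comes out of its front, roughly towards the robot. +x points from its front to its back, y along its front (sizes in mm)
- drawer_floor (a point): centre of the chest drawer's inner floor, 22 above the dresser top; moves with the drawer; axes as chest_front. Inside 165 (x) x 198 (y), walls 56 high above this floor, 6 thick; open on top where it is out of the chest. Front panel 15 thick, 234 wide: top edge 66 above this floor, outer face 104 to the -x side of this point (sizes in mm)
- chest_drawer0_handle (a point): middle of the drawer's brass bar handle: an 11 thick bar 120 long along the chest's y, about 62 above the dresser top, standing 35 off the front panel's outer face (sizes in mm)
- chest_drawer0 (a joint): how far the drawer is out, m: 0 fully shut, starts 0.115 to 0.138 out, slides with light friction (1 N plus 4 N per m/s) and stays where it is left
- case: bystander: a small white earbud case lying flat, 60 x 46 x 21; loose. Origin: near the middle of its underside (sizes in mm)
- lotion: bystander: a cream lotion bottle with black cap, 48 across, 150 tall; loose. Origin: near the middle of its underside (sizes in mm)
- candle: bystander: an amber glass candle jar with metal lid, 70 across, 90 tall; loose. Origin: near the middle of its underside (sizes in mm)
- vase: bystander: a stoneware vase, 130 across, 210 tall; loose. Origin: near the middle of its underside (sizes in mm)
- keys: bystander: a bunch of three keys with a leather fob, about 155 x 70, 6 thick, lying flat; loose. Origin: near the middle of its underside (sizes in mm)
- glasses: bystander: a pair of glasses, about 120 x 130, 48 tall; loose. Origin: near the middle of its underside (sizes in mm)

How it is judged:
By the outcome, as a careful person would: the job done as asked, in the order asked, and still so for the second after the job is handed in, with the robot touching nothing.
It also fails if it takes over 72 s, if anything falls off the work surface, if the arm or the gripper's body presses on something with over 40 N, if the wrist force passes 120 N, or if a joint passes its speed limit or range.

ROBOT

A 6-joint arm with a two-finger parallel gripper is mounted at the origin on the work surface. World frame = base frame: x ahead of the robot, y to its left, z up, the work surface at z = 0. Lengths are in m, angles in rad, forces in N, time in s.
With the tool pointing down it reaches from about 0.35 to 0.925 m from the base axis. Payload 6.4 kg.
Tool frame: the origin (TCP) lies at the very end of the fingers, on their centre line; the grasp point (between the pads) lies 19 mm behind it; z points along the fingers, y is the line along which they close (so a half turn about z gives the same grasp; the last joint's range is limited). The gripper opens to 94 mm and grips with 3 to 60 N. Pads are 16 mm wide; open, the fingers measure 119 mm over their backs; the gripper's body (75 mm by 177 mm) begins 78 mm behind the grasp point.
Start: joints at [-1.295, 0.245, 1.558, -0, 1.339, -0.174], TCP at [0.283, -0.585, 0.205] pointing down, gripper open.
Joint ranges: [-3.13, 3.13], [-1.02, 2.26], [0.13, 2.54], [-0.95, 4.09], [0.21, 2.88], [-2.74, 2.74]. Speed limits (rad/s): [2.57, 2.57, 3.14, 3.14, 3.14, 3.14].

INTERFACE

Orientations are given as a 3x3 rotation matrix whose columns are the frame's x, y, z axes.
In Python, from cell import robot, optics, nets gives the robot as it stands.
- The arm moves only by the shell command python3 -m jog 'ROWS' [FORCE]. ROWS is JSON, a list of rows, each a list of 5 numbers: the opening, from -1 (shut) to 1 (fully open), then the shift along the tool's x, y, z as a fraction of full scale, then the turn about the tool's z as a fraction of full scale. A call has 1 to 12 rows; each row is the pose to reach, as a shift and turn from the pose commanded when the call began, along the tool's axes at that moment; what a row does not reach only later rows make up. Full scale, the value 1, is 0.12 m for a shift and pi/2 rad for a turn. A row lasts 1/8 s, in which the tool goes at most 62.5 mm and 10.7 degrees, less where a joint would pass 70% of its speed; a pose out of reach is approached as far as the arm can. A call with a number of a shift or a turn outside -1 to 1 is refused whole. A call with a gripper value outside its range is refused whole. The fingers move at their own pace and stop on an object; FORCE is the grip in N (left out, the last holds). Time passes only in rows, so rows that repeat a pose let the fingers close. It gives the time, the measured TCP pose, the force, the opening and the grip force at its end, in the units of the state.
- robot.read_state(): the state, without advancing time (a new reading comes with each control period).
- optics.camera(name): name is "scene" or "top" or "wrist"; returns a dict with "frame" (384x512x3 uint8, red, green, blue), "depth" (384x512 float32, m along the optical axis (not along the pixel's ray), 0 where there is no reading), "intrinsics" (3x3 intrinsics, pixels), "world_from_camera" (4x4, takes a point from camera to world coordinates). Camera axes: x right, y down, z forward; pixel columns grow to the right and rows downward; lengths in m; the calibration is good to about 2 mm. A picture is of the moment at which its call begins.
- robot.job_done(): hands the job in; it is judged then, once.
Trained networks look in a picture, given as the dict that the camera call returned (one of the last four; its "shot" number tells which), for a name from the list of things; names that differ only in an ending like _2 or _b are one class to them, and where a whole thing is asked for, a point or a joint stands for the part that bears it (a point fixed in the world has none). Each returns a list of dicts, best first, with "score" (0 to 1); they miss things now and then, are a little off and sometimes report something else, mostly with a low value. They report only what shows in the picture. A call takes as long as a camera call.
- nets.silhouettes(picture, target): "mask" (384x512 bool, what is visible of it) and "at" ([column, row] in pixels, amid what is visible of it).
- nets.tip_of(picture, target): "at" ([column, row] in pixels: a listed point, or the origin of a listed thing).
The state is a dict: "time": time; "joint_positions": joint angles; "qvel": joint speeds; "effort": joint torques, N m; "tool_pos": TCP position; "ee_rot": TCP orientation; "contact_force": force on the tool from outside, world axes, zero at the start; "torque": the same for the moment, N m; "opening": finger opening in m; "finger_force": force on a finger pad.
Only numpy, scipy, OpenCV 4.12 (cv2) and the standard library are available. Lean on these libraries where they do the work, as an engineer would, in place of code of your own. Each camera call takes 0.05 s, during which the arm holds its last target. There are 200 camera calls.

## Working session

There is one attempt and no reset: what is moved stays moved. The work goes in short steps, Python scripts to look and compute and a shell command to move; the robot and the scene stay as the last step left them, time stands still between calls to the robot, and variables do not carry over. Pictures are saved under pics/ and viewed, at most 10 in all, crops included, and the job is handed in when it is done.

```bash
ls; mkdir -p pics; cat > h.py <<'E'
import numpy as np, cv2
from cell import robot, optics, nets
def w(p,uv,d=None):
    u,v=uv; K=p["intrinsics"]
    if d is None:
        a=p["depth"][max(int(v)-2,0):int(v)+3,max(int(u)-2,0):int(u)+3]; a=a[a>0]; d=np.median(a) if len(a) else 0
    T=p["world_from_camera"]; return T[:3,:3]@(np.linalg.inv(K)@[u,v,1]*d)+T[:3,3]
def cloud(p,m):
    v,u=np.nonzero(m&(p["depth"]>0)); d=p["depth"][v,u]; T=p["world_from_camera"]
    return (T[:3,:3]@(np.linalg.inv(p["intrinsics"])@np.array([u*d,v*d,d]))).T+T[:3,3]
def plane(p,uv,z):
    T=p["world_from_camera"]; r=T[:3,:3]@np.linalg.inv(p["intrinsics"])@[uv[0],uv[1],1]
    return T[:3,3]+r*(z-T[2,3])/r[2]
def save(p,n): cv2.imwrite("pics/"+n,p["frame"][:,:,::-1])
E
python3 - <<'E'
from h import *
np.set_printoptions(precision=3,suppress=True)
Z=dict(scoop=.01,slab=0,tray=0,chest_front=0,drawer_floor=.022,chest_drawer0_handle=.062,ball1=.015+.005)
for c in ["top","scene"]:
    p=optics.camera(c); save(p,c+"0.png"); print(c,p["world_from_camera"][:3,3])
    for t in ["scoop","slab","tray","ball1","chest_front","drawer_floor","chest_drawer0_handle","case","lotion","candle","vase","keys","glasses"]:
        for r in nets.tip_of(p,t)[:4 if t=="ball1" else 1]:
            print(t,round(r["score"],2),np.array(r["at"]),plane(p,r["at"],Z.get(t,0)))
        if t in("scoop","tray","slab","chest_drawer0_handle","vase"):
            s=nets.silhouettes(p,t)
            if s:
                q=cloud(p,s[0]["mask"]); b=cv2.minAreaRect(q[:,:2].astype(np.float32)); print("  mask",len(q),b,np.percentile(q[:,2],[2,50,98]))
E
```

```text
pics
top [0.336 0.001 1.745]
scoop 0.61 [281.8 171.6] [ 0.651 -0.126  0.01 ]
  mask 686 ((0.6382584571838379, -0.17411485314369202), (0.21162649989128113, 0.08498126268386841), 83.35858917236328) [0.004 0.015 0.085]
slab 0.77 [289.3 177.6] [ 0.628 -0.156  0.   ]
  mask 800 ((0.635825514793396, -0.16001690924167633), (0.215998113155365, 0.11247088760137558), 82.75885009765625) [0.002 0.011 0.02 ]
tray 0.92 [289.4 224.9] [ 0.439 -0.152  0.   ]
  mask 1556 ((0.4405343532562256, -0.15209800004959106), (0.09976258128881454, 0.29247021675109863), 2.1901159286499023) [-0.002  0.007  0.041]
ball1 0.58 [279.  221.2] [ 0.453 -0.11   0.02 ]
ball1 0.48 [270.4 231.7] [ 0.412 -0.075  0.02 ]
ball1 0.41 [275.2 229. ] [ 0.423 -0.094  0.02 ]
chest_front 0.7 [180.8 172.2] [0.656 0.278 0.   ]
drawer_floor 0.97 [181.  174.9] [0.641 0.274 0.022]
chest_drawer0_handle 0.81 [181.  208.6] [0.503 0.266 0.062]
  mask 2323 ((0.5894097685813904, 0.2733001112937927), (0.19527634978294373, 0.2440437376499176), 7.172856330871582) [0.012 0.025 0.091]
case 0.68 [238.4 190.2] [0.58  0.048 0.   ]
lotion 0.68 [286.2 142.
[... 1083 characters left out ...]

ball1 0.37 [262.7 156. ] [ 0.405 -0.07   0.02 ]
chest_front 0.94 [340.1 249.7] [0.671 0.286 0.   ]
drawer_floor 0.96 [341.9 236.1] [0.637 0.279 0.022]
  mask 2694 ((0.5653839707374573, 0.2724432051181793), (0.23778584599494934, 0.23146557807922363), 14.975860595703125) [0.017 0.04  0.089]
case 0.64 [275.9 208.6] [0.595 0.052 0.   ]
lotion 0.81 [196.7 235.1] [ 0.782 -0.143  0.   ]
candle 0.98 [239.3 250.5] [0.784 0.003 0.   ]
vase 0.89 [125.4 156.4] [ 0.569 -0.551  0.   ]
  mask 1792 ((0.5895257592201233, -0.5283558368682861), (0.0934392437338829, 0.1250600963830948), 40.3832893371582) [0.014 0.125 0.209]
keys 0.69 [313.8 164.4] [0.36 0.11 0.  ]
glasses 0.74 [440.9 230.2] [0.489 0.56  0.   ]
```

```bash
python3 - <<'E'
from h import *
t=cv2.imread("pics/top0.png")[125:275,90:410]; cv2.imwrite("pics/t0c.png",cv2.resize(t,(800,375),interpolation=cv2.INTER_CUBIC))
t=cv2.imread("pics/scene0.png")[120:300,110:460]; cv2.imwrite("pics/s0c.png",cv2.resize(t,(800,411),interpolation=cv2.INTER_CUBIC))
E
```

```text
(no output)
```

View pics/t0c.png

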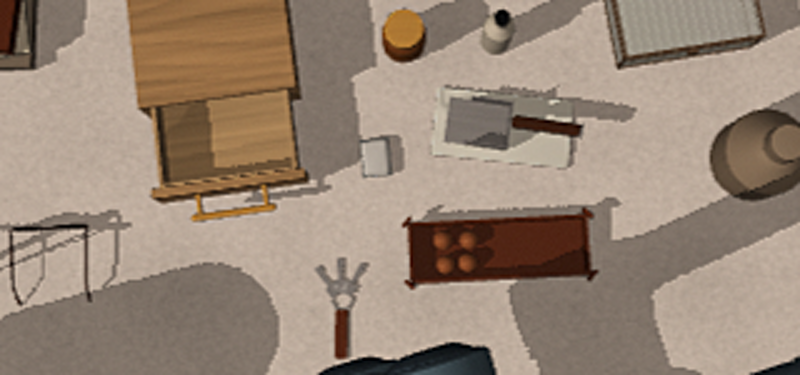

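View pics/s0c.png

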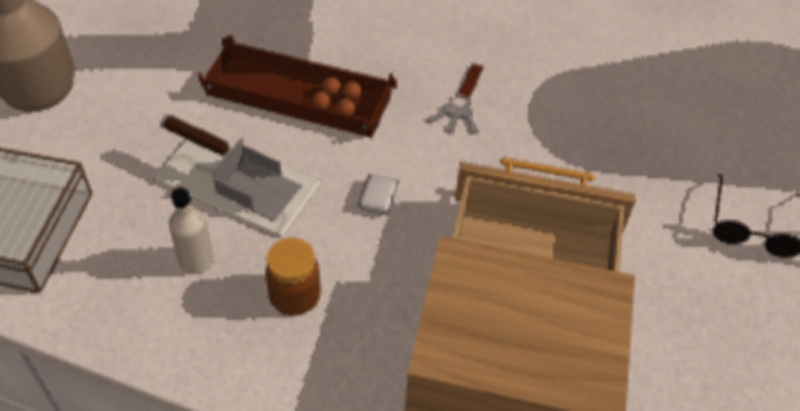

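```bash
cat >> h.py <<'E'
def go(pos=None,xdir=None,s=None):
    "shift (fractions) in tool axes and turn fraction"
    s=s or robot.read_state(); R=np.array(s["ee_rot"]); out=[]
    if pos is not None: out+=list(R.T@(np.array(pos)-s["tool_pos"])/.12)
    if xdir is not None:
        v=R.T@np.append(xdir,0)[:3]; a=np.arctan2(v[1],v[0]); out+=[a/(np.pi/2)]
    return np.round(out,3)
E
python3 - <<'E'
from h import *
s=robot.read_state(); print(np.round(s["ee_rot"],3), s["tool_pos"],s["opening"],s["time"],s["contact_force"])
d=[.116,.993]
print(go([.639,-.197,.25],d), go(None,[-.116,-.993]))
p=optics.camera("wrist"); print(np.round(np.array(s["ee_rot"]).T@(p["world_from_camera"][:3,3]-s["tool_pos"]),3), np.round(np.array(s["ee_rot"]).T@p["world_from_camera"][:3,:3],2))
E
```

```text
[[ 0.901  0.435 -0.   ]
 [ 0.435 -0.901  0.   ]
 [-0.    -0.    -1.   ]] [ 0.28260642 -0.58535717  0.20544179] 0.09417423718868861 1.9 [-0.3844721   0.43881238 -0.77140474]
[ 4.082 -1.623 -0.371 -0.64 ] [1.36]
[ 0.083  0.    -0.179] [[-0.   -0.96 -0.28]
 [ 1.   -0.    0.  ]
 [-0.   -0.28  0.96]]
```

```bash
python3 -m jog '[[1,0.5,-0.2,-0.2,0],[1,1,-0.4,-0.3,0],[1,1,-0.4,-0.37,0]]'; python3 -m jog '[[1,0.5,-0.2,0,0],[1,1,-0.4,0,0],[1,1,-0.4,0,0]]'; python3 -m jog '[[1,0.5,-0.2,0,0],[1,1,-0.4,0,0],[1,1,-0.4,0,0]]'; python3 -m jog '[[1,0.5,-0.2,0,-0.1],[1,1,-0.4,0,-0.2],[1,1,-0.4,0,-0.32],[1,1,-0.4,0,-0.43],[1,1,-0.4,0,-0.53],[1,1,-0.4,0,-0.64],[1,1,-0.4,0,-0.64]]'
python3 - <<'E'
from h import *
np.set_printoptions(precision=4,suppress=True)
p=optics.camera("wrist"); save(p,"w1.png"); s=robot.read_state(); print(s["tool_pos"],s["time"])
for t in["scoop","slab","tray","ball1"]:
    for r in nets.tip_of(p,t)[:1]: print(t,r["score"],r["at"],plane(p,r["at"],.01 if t=="scoop" else 0))
    for r in nets.silhouettes(p,t)[:1]:
        q=cloud(p,r["mask"]); print(len(q),cv2.minAreaRect(q[:,:2].astype(np.float32)),np.percentile(q[:,2],[2,50,98]))
        if t=="scoop":
            h=q[q[:,2]>.066]; print("handle",len(h),cv2.minAreaRect(h[:,:2].astype(np.float32)))
q=cloud(p,np.ones((384,512),bool)); h=q[(q[:,2]>.073)&(q[:,2]<.09)&(np.hypot(q[:,0]-.639,q[:,1]+.2)<.08)]
print("z>.073",len(h),cv2.minAreaRect(h[:,:2].astype(np.float32)))
E
```

```text
time: 2.33
tool_pos: [0.3719, -0.4877, 0.2507]
ee_rot: [[0.899, 0.438, 0.001], [0.438, -0.899, -0.0], [0.0, 0.001, -1.0]]
contact_force: [0.0, -0.6, 0.5]
opening: 0.0942
finger_force: 0.0
time: 2.7
tool_pos: [0.4586, -0.3926, 0.2499]
ee_rot: [[0.899, 0.439, 0.0], [0.439, -0.899, -0.0], [0.0, 0.0, -1.0]]
contact_force: [-0.1, -0.4, 0.5]
opening: 0.0941
finger_force: 0.0
time: 3.08
tool_pos: [0.5453, -0.2981, 0.2497]
ee_rot: [[0.899, 0.438, -0.0], [0.438, -0.899, -0.0], [-0.0, 0.0, -1.0]]
contact_force: [-0.0, -0.1, 0.8]
opening: 0.0939
finger_force: 0.0
time: 3.95
tool_pos: [0.6306, -0.2061, 0.2497]
ee_rot: [[0.12, 0.993, -0.0], [0.993, -0.12, -0.0], [-0.001, -0.0, -1.0]]
contact_force: [-0.8, -0.6, 0.0]
opening: 0.0939
finger_force: 0.0
[ 0.6308 -0.2058  0.2497] 4.0
scoop 0.92 [261.0, 97.8] [ 0.6464 -0.1222  0.01  ]
6682 ((0.6325097680091858, -0.18583360314369202), (0.23636317253112793, 0.07983145117759705), 79.55085754394531) [0.0106 0.0128 0.081 ]
handle 1384 ((0.6277163028717041, -0.22255289554595947), (0.10912474244832993, 0.02109113708138466), 79.79571533203125)
slab 0.67 [258.3, 127.1] [ 0.6384 -0.1596  0.    ]
7748 ((0.6369907855987549, -0.1584203541278839), (0.22228030860424042, 0.11357446014881134), 84.16143035888672) [0.008  0.0103 0.012 ]
tray 0.86 [117.9, 131.9] [ 0.4476 -0.143   0.    ]
ball1 0.97 [104.6, 64.3] [ 0.4518 -0.0571  0.    ]
509 ((0.45854026079177856, -0.10335442423820496), (0.033329784870147705, 0.027593182399868965), 64.49992370605469) [0.0082 0.0302 0.0349]
z>.073 1376 ((0.6264975070953369, -0.2227407991886139), (0.10974404215812683, 0.01978442072868347), 81.77079772949219)
```

View pics/w1.png

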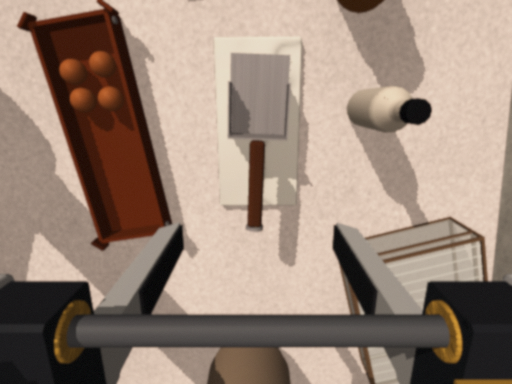

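```bash
python3 -m jog '[[1,0.086,0,0.4,0.032],[1,0.086,0,0.9,0.032],[1,0.086,0,1,0.032]]'; python3 -m jog '[[1,0,0,0.4,0],[1,0,0,0.66,0],[1,0,0,0.66,0],[-1,0,0,0.66,0],[-1,0,0,0.66,0],[-1,0,0,0.66,0],[-1,0,0,0.66,0],[-1,0,0,0.66,0]]' 30; python3 -m jog '[[-1,0,0,-0.2,0],[-1,0,0,-0.5,0],[-1,0,0,-0.5,0]]' 60
python3 - <<'E'
from h import *
np.set_printoptions(precision=4,suppress=True)
p=optics.camera("wrist"); save(p,"w2.png"); s=robot.read_state(); print(s["tool_pos"],s["time"],s["torque"])
for n in("wrist","top","scene"):
    if n!="wrist": p=optics.camera(n)
    for t in["tray","ball1"]:
        for r in nets.silhouettes(p,t)[:4]:
            q=cloud(p,r["mask"]); print(n,t,round(r["score"],2),len(q),q.mean(0),cv2.minAreaRect(q[:,:2].astype(np.float32)),np.percentile(q[:,2],[2,50,98]))
E
```

```text
time: 4.78
tool_pos: [0.6297, -0.1919, 0.1249]
ee_rot: [[0.165, 0.986, -0.008], [0.986, -0.165, 0.004], [0.003, -0.008, -1.0]]
contact_force: [-0.5, 0.2, 0.9]
opening: 0.0941
finger_force: 0.0
time: 5.78
tool_pos: [0.6326, -0.1935, 0.0508]
ee_rot: [[0.165, 0.986, 0.0], [0.986, -0.165, -0.0], [-0.0, 0.0, -1.0]]
contact_force: [-0.2, 0.3, -0.0]
opening: 0.0477
finger_force: 0.0
time: 6.15
tool_pos: [0.6347, -0.1945, 0.1143]
ee_rot: [[0.165, 0.986, 0.006], [0.986, -0.165, -0.003], [-0.002, 0.006, -1.0]]
contact_force: [-0.3, -0.5, -0.6]
opening: 0.0178
finger_force: 0.0
[ 0.6334 -0.1939  0.1119] 6.2 [-0.0227 -0.0261  0.0183]
wrist tray 0.66 25663 [ 0.4504 -0.1684  0.0141] ((0.49306541681289673, -0.16954806447029114), (0.2949563264846802, 0.2031649351119995), 66.64716339111328) [0.0028 0.0063 0.0357]
wrist ball1 0.96 388 [ 0.4345 -0.1009  0.0226] ((0.4325794577598572, -0.0982842743396759), (0.029255446046590805, 0.021726608276367188), 23.604711532592773) [0.0139 0.0227 0.0289]
wrist ball1 0.94 1142 [ 0.464  -0.0618  0.0287] ((0.46112000942230225, -0.06310483813285828), (0.027892116457223
[... 790 characters left out ...]
6 1615 [ 0.4383 -0.1387  0.0154] ((0.43491265177726746, -0.1329505294561386), (0.24013254046440125, 0.27233022451400757), 34.00879669189453) [-0.0003  0.0103  0.0367]
scene tray 0.55 304 [0.4839 0.5528 0.0242] ((0.45678451657295227, 0.5547923445701599), (0.12205439060926437, 0.06908561289310455), 89.45587921142578) [-0.0009  0.0246  0.0473]
scene ball1 0.55 47 [ 0.4236 -0.0585  0.0273] ((0.42335113883018494, -0.0575823113322258), (0.022435247898101807, 0.026524603366851807), 43.84022521972656) [0.0176 0.0281 0.0348]
scene ball1 0.53 30 [ 0.4607 -0.0544  0.0292] ((0.45974117517471313, -0.05473995953798294), (0.014317838475108147, 0.02136482112109661), 27.40395736694336) [0.0233 0.029  0.036 ]
```

View pics/w2.png

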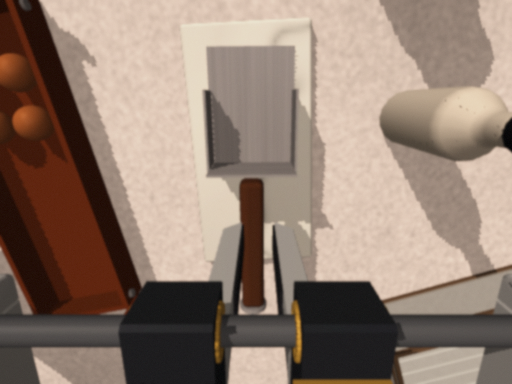

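```bash
python3 - <<'E'
from h import *
np.set_printoptions(precision=4,suppress=True)
s=robot.read_state(); print(s["opening"],s["finger_force"],s["tool_pos"])
p=optics.camera("wrist"); print(w(p,(252,195)),w(p,(250,110)),w(p,(210,35)),w(p,(250,60)))
r=nets.tip_of(p,"scoop")[0]; print(plane(p,r["at"],.01)); r=nets.silhouettes(p,"scoop")[0]; q=cloud(p,r["mask"]); print(np.percentile(q[:,2],[2,50,98])); h=q[(q[:,2]>.07)&(q[:,2]<.09)]; print(cv2.minAreaRect(h[:,:2].astype(np.float32)))
E
```

```text
0.00042549747164649074 0.0 [ 0.6322 -0.1933  0.1097]
[ 0.6323 -0.1745  0.0801] [ 0.639 -0.119  0.012] [ 0.6169 -0.0552  0.0101] [ 0.6459 -0.0795  0.0125]
[ 0.6423 -0.1191  0.01  ]
[0.0108 0.0126 0.0803]
((0.6269329786300659, -0.2205773890018463), (0.10599654167890549, 0.017583603039383888), 80.9512939453125)
```

```bash
python3 -m jog '[[0,0,0,0,0],[0,0,0,0,0],[0,0,0,0,0],[0,0,0,0.2,0],[0,0,0,0.5,0],[0,0,0,0.5,0],[-1,0,0,0.5,0],[-1,0,0,0.5,0],[-1,0,0,0.5,0],[-1,0,0,0.5,0],[-1,0,0,0.5,0]]' 60; python3 -m jog '[[-1,0,0,0,0],[-1,0,0,0,0]]'
```

```text
time: 8.12
tool_pos: [0.6332, -0.1938, 0.0518]
ee_rot: [[0.165, 0.986, 0.001], [0.986, -0.165, -0.001], [-0.0, 0.001, -1.0]]
contact_force: [-1.6, -0.7, 5.6]
opening: 0.0178
finger_force: 59.6
time: 8.38
tool_pos: [0.6332, -0.1938, 0.0518]
ee_rot: [[0.165, 0.986, 0.001], [0.986, -0.165, -0.001], [-0.0, 0.001, -1.0]]
contact_force: [-1.8, -0.9, 5.7]
opening: 0.0175
finger_force: 59.6
```

```bash
python3 -m jog '[[-1,0,0,-0.2,0],[-1,0,0,-0.5,0],[-1,0,0,-0.8,0],[-1,-0.2,-0.35,-0.8,0],[-1,-0.41,-0.73,-0.8,0],[-1,-0.41,-0.73,-0.8,0]]';python3 -m jog '[[-1,-0.2,-0.35,0,-0.06],[-1,-0.41,-0.73,0,-0.13],[-1,-0.41,-0.73,0,-0.13],[-1,-0.41,-0.73,0,-0.13]]'
cat > tray.py <<'E'
from h import *
np.set_printoptions(precision=4,suppress=True)
import sys
p=optics.camera("wrist"); save(p,sys.argv[1]); s=robot.read_state(); print(s["tool_pos"],s["time"])
q=cloud(p,np.ones((384,512),bool))
m=(q[:,2]>.030)&(q[:,2]<.040)&(abs(q[:,0]-.44)<.08)&(q[:,1]<.02)&(q[:,1]>-.32); print("rim",m.sum())
r=q[m]
np.save("rim.npy",r); np.save("q.npy",q)
for lo in np.arange(-.30,0.01,.02):
    k=r[(r[:,1]>lo)&(r[:,1]<lo+.02)]
    a=k[k[:,0]<.41][:,0]; b=k[k[:,0]>.47][:,0]
    print(round(lo,2),[ (len(z),z.min().round(4),z.max().round(4)) if len(z) else 0 for z in(a,b)])
for r in nets.silhouettes(p,"ball1")[:4]:
    c=cloud(p,r["mask"]); print("ball",round(r["score"],2),len(c),c.mean(0))
print("scoop",[ (len(c),np.percentile(c[:,2],[2,50,98]),cv2.minAreaRect(c[:,:2].astype(np.float32))) for c in [cloud(p,r["mask"]) for r in nets.silhouettes(p,"scoop")[:1]]])
E
python3 tray.py w3.png
```

```text
time: 9.12
tool_pos: [0.5349, -0.2276, 0.1451]
ee_rot: [[0.168, 0.986, -0.003], [0.986, -0.168, 0.002], [0.001, -0.003, -1.0]]
contact_force: [-0.4, -1.2, -1.9]
opening: 0.0172
finger_force: 59.6
time: 9.62
tool_pos: [0.4444, -0.2617, 0.1468]
ee_rot: [[-0.038, 0.999, 0.001], [0.999, 0.038, -0.0], [-0.0, 0.001, -1.0]]
contact_force: [-0.8, -0.4, -1.9]
opening: 0.0176
finger_force: 59.6
[ 0.4446 -0.2615  0.1468] 9.675
rim 1823
-0.3 [(129, np.float64(0.391), np.float64(0.4096)), (188, np.float64(0.4701), np.float64(0.4968))]
-0.28 [0, (47, np.float64(0.4836), np.float64(0.5026))]
-0.26 [0, 0]
-0.24 [0, 0]
-0.22 [0, 0]
-0.2 [0, 0]
-0.18 [0, (7, np.float64(0.4891), np.float64(0.4896))]
-0.16 [0, (37, np.float64(0.4878), np.float64(0.4896))]
-0.14 [(41, np.float64(0.395), np.float64(0.3995)), (54, np.float64(0.4855), np.float64(0.4889))]
-0.12 [(174, np.float64(0.3935), np.float64(0.3993)), (185, np.float64(0.4825), np.float64(0.4882))]
-0.1 [0, (21, np.float64(0.4824), np.float64(0.4873))]
-0.08 [0, 0]
-0.06 [0, 0]
-0.04 [0, 0]
-0.02 [0, 0]
0.0 [0, 0]
ball 0.81 793 [ 0.4575 -0.1064  0.0292]
ball 0.77 582 [ 0.4234 -0.1056  0.0293]
scoop [(25217, array([0.1057, 0.1076, 0.1757]), ((0.44672027230262756, -0.3290502429008484), (0.12935678660869598, 0.42557308077812195), 2.40095591545105))]
```

View pics/w3.png

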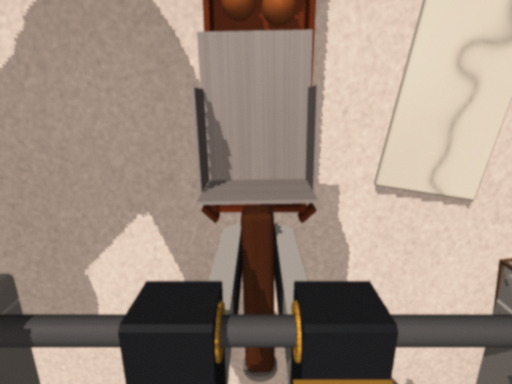

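```bash
python3 - <<'E'
from h import *
q=np.load("q.npy"); m=(q[:,2]>.103)&(q[:,2]<.112)&(abs(q[:,0]-.44)<.06); k=q[m]
print(k[:,1].min(),k[:,1].max())
for lo in np.arange(-.24,-.12,.01):
    a=k[(k[:,1]>lo)&(k[:,1]<lo+.01)]; 
    if len(a)>20: print(round(lo,2),np.percentile(a[:,0],[.5,99.5]).round(4),a[:,0].min().round(4),a[:,0].max().round(4),np.median(a[:,2]).round(4))
E
```

```text
-0.23678399825484883 -0.1349013027405843
-0.24 [0.4087 0.4788] 0.4084 0.479 0.1073
-0.23 [0.4083 0.4786] 0.4079 0.4788 0.1071
-0.22 [0.4077 0.4779] 0.4073 0.4783 0.1071
-0.21 [0.4072 0.4774] 0.4069 0.4778 0.1071
-0.2 [0.4066 0.4769] 0.4062 0.4771 0.107
-0.19 [0.4061 0.4763] 0.4059 0.4766 0.107
-0.18 [0.4043 0.4759] 0.4035 0.4761 0.107
-0.17 [0.4036 0.4766] 0.403 0.4773 0.107
-0.16 [0.4029 0.4762] 0.4024 0.4766 0.107
-0.15 [0.4024 0.4757] 0.4021 0.4762 0.1069
-0.14 [0.403  0.4752] 0.402 0.4756 0.1069
```

```bash
python3 -m jog '[[-1,0,0.008,0.1,0.011],[-1,0,0.008,0.3,0.011],[-1,0,0.008,0.55,0.011],[-1,0,0.008,0.75,0.011],[-1,0,0.008,0.82,0.011],[-1,0,0.008,0.835,0.011],[-1,0,0.008,0.835,0.011]]'; python3 tray.py w4.png | tail -4
```

```text
time: 10.65
tool_pos: [0.4451, -0.2618, 0.0468]
ee_rot: [[-0.021, 1.0, 0.001], [1.0, 0.021, -0.001], [-0.001, 0.001, -1.0]]
contact_force: [0.7, -1.1, -1.2]
opening: 0.0174
finger_force: 60.0
-0.04 [0, 0]
-0.02 [0, 0]
0.0 [0, 0]
scoop []
```

```bash
python3 -m jog '[[-1,0.04,0,0.006,0],[-1,0.11,-0.001,0.006,0],[-1,0.18,-0.002,0.006,0],[-1,0.25,-0.003,0.006,0],[-1,0.32,-0.005,0.006,0],[-1,0.39,-0.006,0.006,0],[-1,0.46,-0.007,0.006,0],[-1,0.53,-0.008,0.006,0],[-1,0.6,-0.009,0.006,0],[-1,0.66,-0.01,0.006,0],[-1,0.72,-0.011,0.006,0],[-1,0.72,-0.011,0.006,0]]'
cat > look.py <<'E'
from h import *
import sys
np.set_printoptions(precision=4,suppress=True)
p=optics.camera("wrist"); save(p,sys.argv[1]); s=robot.read_state(); print(s["tool_pos"],s["time"],s["contact_force"])
for r in nets.silhouettes(p,"ball1")[:5]:
    c=cloud(p,r["mask"]); print("ball",round(r["score"],2),r["at"],len(c),c.mean(0) if len(c) else 0)
E
python3 look.py w5.png
```

```text
time: 12.3
tool_pos: [0.4421, -0.175, 0.0467]
ee_rot: [[-0.022, 1.0, 0.002], [1.0, 0.022, -0.001], [-0.001, 0.002, -1.0]]
contact_force: [1.0, -2.6, 6.6]
opening: 0.0178
finger_force: 60.0
[ 0.4421 -0.175   0.0467] 12.35 [-0.2017 -1.0957  6.3347]
ball 0.97 [227.7, 32.9] 2212 [ 0.4248 -0.0575  0.0328]
ball 0.83 [211.9, 4.4] 329 [ 0.4141 -0.0402  0.0241]
ball 0.71 [293.0, 3.3] 260 [ 0.4607 -0.0387  0.024 ]
ball 0.55 [280.6, 33.3] 2212 [ 0.4535 -0.0569  0.0328]
```

View pics/w5.png

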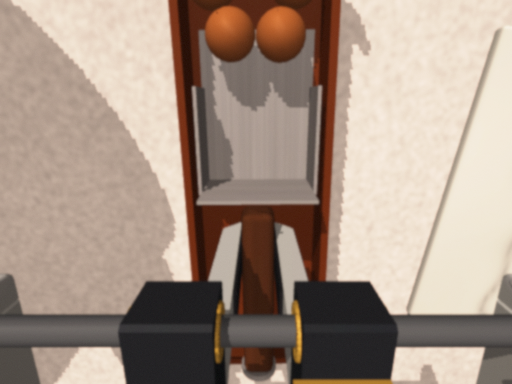

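```bash
python3 -m jog '[[-1,0.04,0,0,0],[-1,0.09,-0.001,0,0],[-1,0.14,-0.001,0,0],[-1,0.19,-0.002,0,0],[-1,0.23,-0.003,0,0],[-1,0.25,-0.003,0,0],[-1,0.25,-0.003,0,0]]'
python3 look.py w6.png
```

```text
time: 13.28
tool_pos: [0.4412, -0.1454, 0.0467]
ee_rot: [[-0.022, 1.0, 0.002], [1.0, 0.022, -0.002], [-0.002, 0.002, -1.0]]
contact_force: [-0.2, -2.6, 5.5]
opening: 0.0175
finger_force: 60.0
[ 0.4412 -0.1455  0.0467] 13.325 [-0.6    -2.5005  6.3411]
ball 0.97 [298.2, 37.9] 2227 [ 0.4615 -0.0272  0.0326]
ball 0.9 [208.0, 36.3] 2280 [ 0.412  -0.0288  0.0321]
ball 0.86 [230.1, 87.4] 1961 [ 0.4244 -0.0548  0.0322]
ball 0.66 [277.6, 85.0] 1939 [ 0.4531 -0.0548  0.0324]
```

View pics/w6.png

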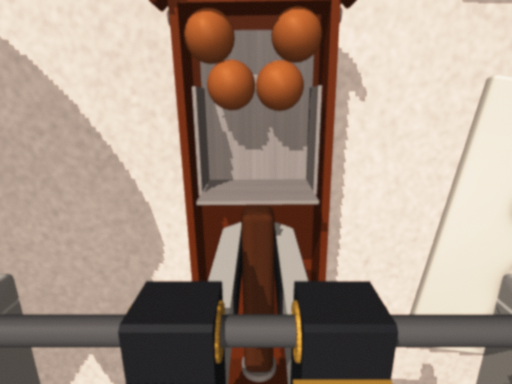

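```bash
python3 -m jog '[[-1,0,0,0,0],[-1,-0.02,0,0.01,0],[-1,-0.043,0,0.023,0],[-1,-0.063,0,0.037,0],[-1,-0.083,0,0.051,0],[-1,-0.102,0,0.066,0],[-1,-0.121,0,0.082,0],[-1,-0.139,0,0.099,0],[-1,-0.156,0,0.116,0],[-1,-0.156,0,0.116,0]]' 20; python3 -m jog '[[-1,0,0,0,0],[-1,0,0,0,0]]' 60
python3 look.py w7.png; python3 - <<'E'
from h import *
p=optics.camera("wrist"); m=nets.silhouettes(p,"scoop")
T=p["world_from_camera"]
for uv in[(258,70),(258,100),(258,130),(258,150),(258,165),(258,260),(258,240)]: print(uv,w(p,uv).round(4))
E
```

```text
time: 14.62
tool_pos: [0.4414, -0.164, 0.0326]
ee_rot: [[-0.021, 1.0, 0.001], [1.0, 0.021, -0.0], [-0.001, 0.001, -1.0]]
contact_force: [-0.4, -2.4, 5.2]
opening: 0.0181
finger_force: 20.0
time: 14.88
tool_pos: [0.4414, -0.1639, 0.0326]
ee_rot: [[-0.021, 1.0, 0.001], [1.0, 0.021, -0.001], [-0.001, 0.001, -1.0]]
contact_force: [-0.5, -2.5, 6.0]
opening: 0.0176
finger_force: 60.0
[ 0.4414 -0.1639  0.0326] 14.925 [-0.2365 -2.2462  5.16  ]
ball 0.96 [281.1, 101.7] 2465 [ 0.4517 -0.0807  0.0469]
ball 0.95 [227.6, 148.8] 1954 [ 0.4257 -0.1084  0.0369]
ball 0.92 [280.7, 149.5] 1971 [ 0.4549 -0.1078  0.0368]
ball 0.61 [221.8, 98.9] 2525 [ 0.422  -0.0813  0.0466]
(258, 70) [ 0.4407 -0.0653  0.0261]
(258, 100) [ 0.441  -0.0814  0.0463]
(258, 130) [ 0.4415 -0.0995  0.0143]
(258, 150) [ 0.4416 -0.1095  0.0304]
(258, 165) [ 0.4419 -0.1216  0.0153]
(258, 260) [ 0.4426 -0.1628  0.0643]
(258, 240) [ 0.4423 -0.1491  0.0687]
```

View pics/w7.png

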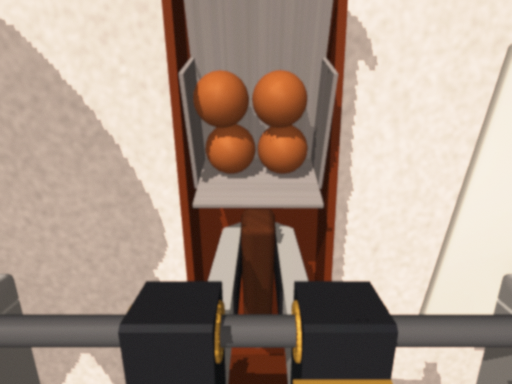

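```bash
python3 -m jog '[[-1,0,0,-0.05,0],[-1,0,0,-0.2,0],[-1,0,0,-0.5,0],[-1,0,0,-0.8,0],[-1,0,0,-0.95,0],[-1,0,0,-1,0]]'; python3 look.py w8.png; python3 -m jog '[[-1,0.1,0.05,-0.1,0],[-1,0.3,0.15,-0.2,0],[-1,0.55,0.27,-0.3,0],[-1,0.8,0.4,-0.39,0],[-1,0.95,0.47,-0.39,0],[-1,1,0.5,-0.39,0]]';python3 -m jog '[[-1,0.1,0.05,0,-0.01],[-1,0.3,0.15,0,-0.02],[-1,0.55,0.27,0,-0.033],[-1,0.8,0.4,0,-0.033],[-1,0.95,0.47,0,-0.033],[-1,1,0.5,0,-0.033],[-1,1,0.5,0,-0.033]]'
python3 look.py w9.png
python3 - <<'E'
from h import *
np.set_printoptions(precision=4,suppress=True)
for n in("wrist","scene","top"):
    p=optics.camera(n)
    for t,z in(("drawer_floor",.022),("chest_front",0),("chest_drawer0_handle",.062)):
        for r in nets.tip_of(p,t)[:1]: print(n,t,round(r["score"],2),r["at"],plane(p,r["at"],z))
    if n=="wrist":
        q=cloud(p,np.ones((384,512),bool)); q=q[(q[:,1]>.1)&(q[:,1]<.45)&(q[:,0]>.42)&(q[:,0]<.8)]; np.save("qd.npy",q)
        a=q[(q[:,2]>.083)&(q[:,2]<.093)]; print("panel top",len(a),cv2.minAreaRect(a[:,:2].astype(np.float32)))
        b=q[(q[:,2]>.072)&(q[:,2]<.082)]; print("sidewall",len(b),cv2.minAreaRect(b[:,:2].astype(np.float32)), b.min(0),b.max(0))
        c=q[(q[:,2]>.097)&(q[:,2]<.104)]; print("chest top",len(c),cv2.minAreaRect(c[:,:2].astype(np.float32)))
        f=q[(q[:,2]>.017)&(q[:,2]<.027)]; print("floor",len(f),cv2.minAreaRect(f[:,:2].astype(np.float32)))
E
```

```text
time: 15.82
tool_pos: [0.4405, -0.1633, 0.1521]
ee_rot: [[-0.021, 1.0, 0.0], [1.0, 0.021, 0.0], [0.0, 0.0, -1.0]]
contact_force: [0.3, 0.1, -2.5]
opening: 0.0179
finger_force: 60.0
[ 0.4406 -0.1634  0.1521] 15.875 [-0.2381 -0.3284 -1.8794]
ball 0.97 [229.3, 147.5] 1924 [ 0.4245 -0.1078  0.1563]
ball 0.95 [280.8, 147.4] 1909 [ 0.4537 -0.1073  0.1564]
ball 0.94 [276.4, 101.0] 2410 [ 0.4497 -0.0803  0.1663]
ball 0.73 [221.5, 98.1] 2494 [ 0.4213 -0.0807  0.166 ]
time: 16.68
tool_pos: [0.4982, -0.0411, 0.1983]
ee_rot: [[-0.023, 1.0, -0.001], [1.0, 0.023, 0.0], [0.001, -0.001, -1.0]]
contact_force: [-0.2, 0.7, -2.4]
opening: 0.0171
finger_force: 60.0
time: 17.55
tool_pos: [0.5556, 0.0782, 0.1984]
ee_rot: [[-0.073, 0.997, -0.001], [0.997, 0.073, -0.0], [-0.0, -0.001, -1.0]]
contact_force: [0.6, -1.1, -1.9]
opening: 0.0178
finger_force: 60.0
[0.5555 0.0779 0.1985] 17.6 [-0.5806 -0.5104 -2.3472]
ball 0.83 [223.3, 99.8] 2473 [0.5331 0.1587 0.2117]
ball 0.81 [291.2, 149.7] 1885 [0.5716 0.135  0.2029]
ball 0.56 [280.5, 101.1] 2413 [0.5619 0.1608 0.2122]
panel top 319 ((0.6826369166374207, 0.2055
[... 164 characters left out ...]
60193067789078), 84.07264709472656) [0.6207 0.1626 0.0722] [0.691  0.1832 0.0819]
chest top 9854 ((0.722825288772583, 0.20911428332328796), (0.0824570283293724, 0.08437395095825195), 7.210868835449219)
floor 7433 ((0.6664831042289734, 0.21342487633228302), (0.09576622396707535, 0.10510274022817612), 4.2611799240112305)
scene drawer_floor 0.64 [343.6, 238.4] [0.6429 0.2863 0.022 ]
scene chest_front 0.73 [342.4, 248.2] [0.6634 0.2911 0.    ]
scene chest_drawer0_handle 0.91 [352.6, 193.3] [0.4951 0.2721 0.062 ]
top drawer_floor 0.63 [179.5, 175.0] [0.6406 0.2799 0.022 ]
top chest_front 0.93 [181.0, 172.1] [0.6562 0.2775 0.    ]
top chest_drawer0_handle 0.94 [179.9, 208.6] [0.5033 0.2705 0.062 ]
```

```bash
python3 -m jog '[[-1,0.1,0.06,0,-0.01],[-1,0.3,0.18,0,-0.022],[-1,0.55,0.34,0,-0.022],[-1,0.8,0.5,0,-0.022],[-1,0.95,0.6,0,-0.022],[-1,1,0.635,0,-0.022],[-1,1,0.635,0.05,-0.022],[-1,1,0.635,0.2,-0.022],[-1,1,0.635,0.45,-0.022],[-1,1,0.635,0.68,-0.022],[-1,1,0.635,0.77,-0.022],[-1,1,0.635,0.78,-0.022]]'; python3 -m jog '[[-1,0,0,0,0],[-1,0,0,0,0]]'
python3 look.py w10.png
python3 - <<'E'
from h import *
np.set_printoptions(precision=4,suppress=True)
p=optics.camera("wrist"); q=cloud(p,np.ones((384,512),bool)); q=q[(q[:,1]>.1)&(q[:,1]<.45)&(q[:,0]>.42)&(q[:,0]<.8)]
F=np.array([.641,.278]); ex=np.array([.9925,.122]); ey=np.array([-.122,.9925])
l=np.c_[(q[:,:2]-F)@ex,(q[:,:2]-F)@ey,q[:,2]]
for nm,a,b in(("top",.096,.104),("panel",.083,.093),("wall",.072,.082),("floor",.018,.026)):
    c=l[(l[:,2]>a)&(l[:,2]<b)]; 
    if len(c): print(nm,len(c),np.percentile(c,[1,50,99],axis=0).tolist())
E
```

```text
time: 19.75
tool_pos: [0.6223, 0.2033, 0.1039]
ee_rot: [[-0.107, 0.994, -0.002], [0.994, 0.107, -0.0], [-0.0, -0.002, -1.0]]
contact_force: [0.4, -1.4, -1.3]
opening: 0.0177
finger_force: 60.0
time: 20.0
tool_pos: [0.6238, 0.2038, 0.1064]
ee_rot: [[-0.107, 0.994, 0.002], [0.994, 0.107, 0.0], [0.0, 0.002, -1.0]]
contact_force: [-0.3, -1.1, -2.1]
opening: 0.0177
finger_force: 60.0
[0.6237 0.2038 0.1062] 20.05 [-0.3815 -0.1624 -1.0578]
ball 0.71 [241.7, 146.5] 1927 [0.6094 0.2585 0.1105]
ball 0.71 [275.8, 101.9] 2450 [0.6256 0.2859 0.1198]
ball 0.67 [223.0, 99.5] 2430 [0.5974 0.2829 0.1198]
ball 0.56 [289.8, 150.1] 1974 [0.638  0.2613 0.1104]
top 53255 [[-0.05603964056123901, -0.11670869541624915, 0.09720298469036631], [0.07271302963045147, -0.010912500152980559, 0.10037664363613655], [0.13634014855723184, 0.05868507855992101, 0.10355538283914134]]
panel 9008 [[-0.10501464604281706, -0.11185634716566899, 0.08339995373406092], [-0.0948292116291883, -0.007844079117333933, 0.08758890694943633], [0.032551037752536885, 0.0647094403643142, 0.09264160994578657]]
wall 4637 [[-0.09127246604264837, -0.11279045824671777, 0.07230730476449153], [-0.08644733049439761, -0.025774582397772833, 0.07811105963484444], [0.03357631189193614, 0.06705051110314413, 0.08177897025060128]]
floor 7812 [[-0.0849837259519682, -0.09983832743856819, 0.020678134963506983], [0.03654466633404522, -0.02829908506085999, 0.022337990224183035], [0.050863393019337545, 0.08110192000402235, 0.025115124300937198]]
```

View pics/w10.png

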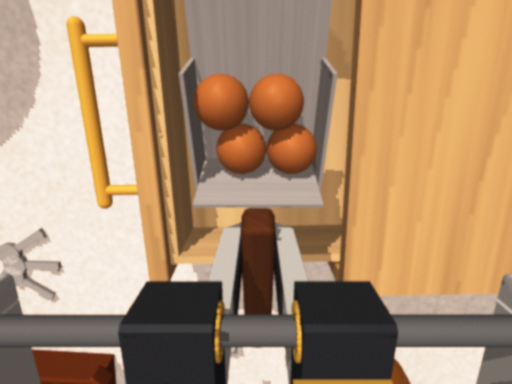

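```bash
cat > tilt.py <<'E'
from h import *
import sys
np.set_printoptions(precision=4,suppress=True)
p=optics.camera("wrist"); save(p,sys.argv[1]); s=robot.read_state(); print(s["time"],s["finger_force"])
P=[w(p,(258,v)) for v in range(215,275,6)]; P=np.array(P); d=P[:,:2]-P[0,:2]
print("handle slope deg",np.degrees(np.arctan(np.polyfit(-np.hypot(*d.T),P[:,2],1)[0])),P[0],P[-1])
for r in nets.silhouettes(p,"ball1")[:5]:
    c=cloud(p,r["mask"]); print("ball",round(r["score"],2),r["at"],len(c),c.mean(0) if len(c) else 0)
E
python3 tilt.py t1.png; python3 -m jog '[[-1,0,0,0,0],[-1,0,0,0,0]]' 25|grep finger; python3 tilt.py t2.png; python3 -m jog '[[-1,0,0,0,0],[-1,0,0,0,0]]' 14 |grep finger; python3 tilt.py t3.png
```

```text
20.2 59.99817430973053
handle slope deg 4.624221950439488 [0.622  0.2287 0.1332] [0.6253 0.1981 0.1349]
ball 0.97 [291.7, 148.7] 1863 [0.6375 0.2612 0.1102]
ball 0.84 [222.0, 102.0] 2416 [0.597  0.2827 0.1192]
ball 0.81 [240.8, 148.7] 1847 [0.609  0.2583 0.1103]
ball 0.74 [279.3, 103.8] 2402 [0.6251 0.2858 0.1194]
finger_force: 25.0
20.55 24.99871015548706
handle slope deg 4.88150993492027 [0.6216 0.2285 0.1322] [0.6249 0.198  0.1341]
ball 0.95 [291.4, 147.8] 1917 [0.637  0.2612 0.1092]
ball 0.93 [276.2, 103.1] 2354 [0.6246 0.2857 0.1187]
ball 0.85 [222.0, 101.5] 2433 [0.5965 0.2827 0.1184]
ball 0.62 [240.0, 148.4] 1952 [0.6087 0.2583 0.109 ]
finger_force: 14.0
20.9 13.999283909797668
handle slope deg 3.8476527976854293 [0.6216 0.2284 0.1321] [0.6249 0.1983 0.1345]
ball 0.97 [279.3, 104.2] 2416 [0.6247 0.2857 0.1184]
ball 0.8 [239.5, 148.0] 1948 [0.6089 0.2583 0.109 ]
ball 0.79 [222.6, 102.6] 2425 [0.5965 0.2828 0.1183]
ball 0.68 [378.2, 147.8] 77701 [0.6666 0.26   0.0838]
ball 0.55 [293.3, 147.2] 1887 [0.6371 0.2612 0.1094]
```

```bash
python3 -m jog '[[-1,0,0,0,0],[-1,0,0,0,0]]' 8 |grep finger; python3 tilt.py t4.png;python3 -m jog '[[-1,0,0,0,0],[-1,0,0,0,0]]' 5 |grep finger; python3 tilt.py t5.png
```

```text
finger_force: 8.0
21.25 8.000071048736572
handle slope deg -21.724257752448164 [0.622  0.2258 0.1257] [0.6249 0.1991 0.1363]
ball 0.97 [286.8, 172.6] 1291 [0.6396 0.2395 0.0754]
ball 0.83 [242.4, 173.4] 1303 [0.6109 0.2363 0.0753]
ball 0.76 [271.1, 131.4] 1388 [0.6273 0.267  0.0621]
ball 0.75 [230.4, 131.2] 1360 [0.5984 0.2635 0.0629]
ball 0.24 [195.4, 90.7] 45446 [0.5916 0.2735 0.0454]
finger_force: 5.0
21.6 4.999988302588463
handle slope deg -21.58633797761582 [0.622  0.226  0.1258] [0.6249 0.1992 0.1363]
ball 0.7 [226.9, 4.9] 526 [0.5879 0.3446 0.0439]
ball 0.64 [268.8, 7.8] 505 [0.6176 0.3482 0.0433]
ball 0.61 [253.2, 34.5] 1518 [0.6077 0.3285 0.0469]
ball 0.58 [299.9, 21.9] 1518 [0.6401 0.3387 0.0473]
```

```bash
python3 -m jog '[[-1,0,0,0,0],[-1,0,0,0,0],[-1,-0.03,0,-0.03,0],[-1,-0.06,0,-0.1,0],[-1,-0.08,0,-0.25,0],[-1,-0.08,0,-0.6,0],[-1,-0.08,0,-0.95,0],[-1,-0.08,0,-1,0]]' 60; python3 tilt.py t6.png; python3 - <<'E'
from h import *
np.set_printoptions(precision=4,suppress=True)
for n in("scene","top"):
    p=optics.camera(n); save(p,n+"6.png")
    for r in nets.silhouettes(p,"ball1")[:6]:
        c=cloud(p,r["mask"]); print(n,"ball",round(r["score"],2),r["at"],len(c),c.mean(0) if len(c) else 0)
    r=nets.tip_of(p,"drawer_floor")[:1]; print(r and plane(p,r[0]["at"],.022))
p=optics.camera("top")
for r in nets.silhouettes(p,"slab")[:1]: print(cv2.minAreaRect(cloud(p,r["mask"])[:,:2].astype(np.float32)))
E
```

```text
time: 22.65
tool_pos: [0.6264, 0.1944, 0.2306]
ee_rot: [[-0.107, 0.994, 0.009], [0.994, 0.107, 0.001], [0.0, 0.009, -1.0]]
contact_force: [-0.3, -0.1, -1.9]
opening: 0.0173
finger_force: 60.0
22.7 59.99924898147583
handle slope deg -21.777764792961026 [0.6251 0.2166 0.251 ] [0.6279 0.1898 0.2616]
ball 0.75 [306.8, 21.2] 270 [0.6653 0.3626 0.0443]
ball 0.72 [231.3, 22.2] 738 [0.5863 0.3538 0.0454]
ball 0.64 [255.9, 53.9] 613 [0.6138 0.3251 0.0473]
ball 0.64 [262.0, 22.4] 657 [0.6167 0.3565 0.0474]
scene ball 0.62 [357.6, 228.7] 44 [0.6162 0.3268 0.0478]
scene ball 0.5 [371.1, 236.6] 50 [0.6155 0.36   0.0476]
scene ball 0.46 [371.9, 224.3] 78 [0.5848 0.3542 0.0422]
scene ball 0.16 [215.4, 198.7] 1747 [ 0.6395 -0.1517  0.0089]
[0.6044 0.0583 0.022 ]
top ball 0.55 [159.2, 188.8] 41 [0.5829 0.3505 0.0479]
[]
((0.6369123458862305, -0.16185268759727478), (0.2202775925397873, 0.11728059500455856), 82.77044677734375)
```

```bash
python3 -m jog '[[-1,-0.2,-0.02,0,0],[-1,-0.6,-0.05,0,0],[-1,-1,-0.08,0,0]]'|head -2; python3 -m jog '[[-1,-0.45,-0.04,0,0],[-1,-0.9,-0.07,0,0],[-1,-1,-0.08,0,0]]'|head -2;python3 -m jog '[[-1,-0.45,-0.04,0,0.05],[-1,-0.8,-0.07,0.1,0.1],[-1,-1,-0.08,0.3,0.15],[-1,-1,-0.08,0.3,0.15],[-1,-1,-0.08,0.3,0.15]]'; python3 tilt.py t7.png
python3 - <<'E'
from h import *
np.set_printoptions(precision=4,suppress=True)
p=optics.camera("wrist")
for t in("slab","scoop"):
    for r in nets.silhouettes(p,t)[:1]:
        q=cloud(p,r["mask"]); 
        if t=="slab": q=q[(q[:,2]>.006)&(q[:,2]<.013)]
        print(t,len(q),cv2.minAreaRect(q[:,:2].astype(np.float32)))
print(nets.tip_of(p,"slab")[:1] and plane(p,nets.tip_of(p,"slab")[0]["at"],0))
s=robot.read_state(); print(go([.6347,-.1787,.095],[np.cos(np.radians(83)),np.sin(np.radians(83))]))
E
```

```text
time: 23.52
tool_pos: [0.6271, 0.0716, 0.225]
time: 23.9
tool_pos: [0.6303, -0.0507, 0.225]
time: 24.52
tool_pos: [0.6341, -0.1662, 0.1897]
ee_rot: [[0.126, 0.992, 0.001], [0.992, -0.126, 0.0], [0.0, 0.001, -1.0]]
contact_force: [-0.2, 0.5, -1.9]
opening: 0.0176
finger_force: 60.0
24.575 59.99925255775452
handle slope deg -20.987774044858586 [ 0.6382 -0.144   0.2103] [ 0.6348 -0.1708  0.2207]
slab 2901 ((0.6375209093093872, -0.15733568370342255), (0.21631957590579987, 0.10996761918067932), 83.2386703491211)
scoop 17774 ((0.6289486289024353, -0.21641094982624054), (0.29499033093452454, 0.14143814146518707), 77.99102020263672)
[]
[-0.103  0.015  0.79  -0.003]
```

```bash
python3 -m jog '[[-1,-0.1,0.01,0.3,0],[-1,-0.1,0.01,0.65,0],[-1,-0.1,0.01,0.77,0],[-1,-0.1,0.01,0.77,0]]'|head -2; python3 -m jog '[[-1,0,0,0.042,0],[-1,-0.04,0,0.085,0],[-1,-0.083,0,0.13,0],[-1,-0.115,0,0.17,0],[-1,-0.147,0,0.21,0],[-1,-0.175,0,0.25,0],[-1,-0.203,0,0.294,0],[-1,-0.225,0,0.34,0],[-1,-0.25,0,0.383,0],[-1,-0.25,0,0.388,0],[-1,-0.25,0,0.388,0]]' 12; python3 tilt.py t8.png
cat > sc.py <<'E'
from h import *
np.set_printoptions(precision=4,suppress=True)
p=optics.camera("wrist")
for r in nets.silhouettes(p,"scoop")[:1]:
    q=cloud(p,r["mask"]); a=np.array(robot.read_state()["ee_rot"])[:2,0]; o=robot.read_state()["tool_pos"][:2]
    x=(q[:,:2]-o)@a; k=(q[:,2]<.03)&(x>.02)
    for lo in np.arange(.03,.16,.015):
        m=k&(x>lo)&(x<lo+.015)
        if m.any(): print(lo.round(3),m.sum(),np.median(q[m,2]).round(4))
    print("floor",cv2.minAreaRect(q[k][:,:2].astype(np.float32)),x[k].max())
E
python3 sc.py
```

```text
time: 25.32
tool_pos: [0.6334, -0.1785, 0.0963]
time: 26.7
tool_pos: [0.6297, -0.2091, 0.0505]
ee_rot: [[0.128, 0.992, -0.0], [0.992, -0.128, -0.001], [-0.001, -0.0, -1.0]]
contact_force: [-2.2, -2.0, 4.1]
opening: 0.0177
finger_force: 12.0
26.75 12.00017362833023
handle slope deg -2.64488451992612 [ 0.634  -0.1851  0.0757] [ 0.6302 -0.2148  0.0796]
ball 0.27 [475.0, 113.5] 6325 [ 0.7602 -0.1481  0.048 ]
0.03 2222 0.0125
0.045 2304 0.0129
0.06 2536 0.0133
0.075 2609 0.0137
0.09 2777 0.014
0.105 2903 0.0143
0.12 1205 0.0145
floor ((0.6376955509185791, -0.13521401584148407), (0.1087401881814003, 0.07937921583652496), 80.07100677490234) 0.1275126836548177
```

```bash
python3 -m jog '[[-0.1,0,0,0,0],[-0.1,0,0,0,0],[-0.1,0,0,0,0],[-0.1,0,0,0,0],[-0.1,0,0,-0.3,0],[-0.1,0,0,-0.8,0],[-0.1,0,0,-1,0],[-0.1,0,0,-1,0]]'; python3 sc.py; python3 - <<'E'
from h import *
np.set_printoptions(precision=4,suppress=True)
p=optics.camera("wrist")
for t in("slab","scoop"):
    for r in nets.silhouettes(p,t)[:1]:
        q=cloud(p,r["mask"]); q=q[(q[:,2]>.006)&(q[:,2]<.0135)] if t=="slab" else q[(q[:,2]<.03)]
        print(t,len(q),cv2.minAreaRect(q[:,:2].astype(np.float32)))
    for r in nets.tip_of(p,t)[:1]: print(plane(p,r["at"],.01 if t=="scoop" else 0))
F=np.array([.641,.278]); ex=np.array([.9925,.122])
s=robot.read_state(); R=s["ee_rot"]; print(s["tool_pos"],s["joint_positions"],go([*(F-.2*ex),.15],ex),go(None,[-.122,.9925]))
E
```

```text
time: 27.9
tool_pos: [0.6312, -0.2093, 0.1728]
ee_rot: [[0.128, 0.992, 0.005], [0.992, -0.128, -0.002], [-0.002, 0.005, -1.0]]
contact_force: [-0.2, 0.1, -0.3]
opening: 0.042
finger_force: 0.0
0.03 924 0.0124
0.045 966 0.0123
0.06 1028 0.0124
0.075 1053 0.0123
0.09 1068 0.0123
0.105 1143 0.0122
0.12 335 0.0122
floor ((0.6409077644348145, -0.1334172785282135), (0.09770020842552185, 0.0741179808974266), 82.74568939208984) 0.12455130557261793
slab 11668 ((0.6374227404594421, -0.1586441695690155), (0.2195773422718048, 0.11023938655853271), 83.29667663574219)
scoop 7277 ((0.630285382270813, -0.21286515891551971), (0.2615014910697937, 0.0844516009092331), 82.63822174072266)
[ 0.6427 -0.1349  0.01  ]
[ 0.629  -0.2083  0.1683] [-0.4905  0.308   1.5512 -0.      1.2852 -0.3622] [ 3.618 -2.034  0.161  0.84 ] [-0.16]
```

```bash
for i in 1; do python3 -m jog '[[-1,0.4,-0.2,0,0],[-1,0.85,-0.45,0,0],[-1,0.91,-0.48,0,0]]'|head -2; python3 -m jog '[[-1,0.45,-0.24,0,0],[-1,0.9,-0.47,0,0],[-1,0.91,-0.48,0,0]]'|head -2; python3 -m jog '[[-1,0.45,-0.24,0,0],[-1,0.9,-0.47,0,0],[-1,0.91,-0.48,0,0]]'|head -2; python3 -m jog '[[-1,0.45,-0.24,0,-0.08],[-1,0.9,-0.47,0,-0.16],[-1,0.91,-0.48,0,-0.16],[-1,0.91,-0.48,0,-0.16]]' 60; done
python3 - <<'E'
from h import *
np.set_printoptions(precision=4,suppress=True)
p=optics.camera("wrist"); save(p,"w12.png")
F=np.array([.641,.278]); ex=np.array([.9925,.122]); ey=np.array([-.122,.9925])
q=cloud(p,np.ones((384,512),bool)); l=np.c_[(q[:,:2]-F)@ex,(q[:,:2]-F)@ey,q[:,2]]
c=l[(l[:,2]>.082)&(l[:,2]<.093)&(l[:,0]<-.07)&(abs(l[:,1])<.13)]; print("panel",len(c),np.percentile(c,[1,50,99],axis=0) if len(c) else 0)
c=l[(l[:,2]>.055)&(l[:,2]<.07)&(l[:,0]<-.12)&(l[:,0]>-.17)&(abs(l[:,1])<.1)]; print("bar",len(c),np.percentile(c,[1,50,99],axis=0) if len(c) else 0)
t=np.array(robot.read_state()["tool_pos"]); print((t[:2]-F)@ex,(t[:2]-F)@ey,go([*(F-.187*ex),.045],ey))
E
```

```text
time: 28.62
tool_pos: [0.585, -0.09, 0.169]
time: 29.0
tool_pos: [0.5426, 0.0248, 0.1697]
time: 29.38
tool_pos: [0.5001, 0.1398, 0.17]
time: 29.88
tool_pos: [0.4584, 0.2527, 0.17]
ee_rot: [[-0.121, 0.993, 0.0], [0.993, 0.121, -0.001], [-0.001, 0.0, -1.0]]
contact_force: [0.2, -0.1, -0.4]
opening: 0.0005
finger_force: 0.0
panel 4440 [[-0.1062 -0.1012  0.0827]
 [-0.0994  0.0251  0.0877]
 [-0.0914  0.1138  0.0893]]
bar 1771 [[-0.1463 -0.0622  0.0627]
 [-0.1406  0.0068  0.0667]
 [-0.1211  0.0622  0.069 ]]
-0.18428837018675207 -0.0030936545054496773 [ 0.026 -0.023  1.042 -0.001]
```

```bash
python3 -m jog '[[-1,0,-0.02,0.4,0],[-1,0,-0.02,0.85,0],[-1,0,-0.02,1,0],[-1,0,-0.02,1,0]]'; python3 -m jog '[[-1,0,0.08,0,0],[-1,0,0.17,0,0],[-1,0,0.25,0,0],[-1,0,0.33,0,0],[-1,0,0.42,0,0],[-1,0,0.5,0,0],[-1,0,0.58,0,0],[-1,0,0.67,0,0],[-1,0,0.75,0,0],[-1,0,0.83,0,0],[-1,0,0.92,0,0],[-1,0,1,0,0]]'; python3 -m jog '[[-1,0,0.08,0,0],[-1,0,0.17,0,0],[-1,0,0.24,0,0],[-1,0,0.3,0,0],[-1,0,0.33,0,0]]'
```

```text
time: 30.42
tool_pos: [0.455, 0.2527, 0.0496]
ee_rot: [[-0.121, 0.993, -0.002], [0.993, 0.121, -0.001], [-0.0, -0.002, -1.0]]
contact_force: [-0.6, 0.7, 0.4]
opening: 0.0003
finger_force: 0.0
time: 31.92
tool_pos: [0.5745, 0.2686, 0.0499]
ee_rot: [[-0.123, 0.992, -0.0], [0.992, 0.123, 0.0], [0.0, -0.0, -1.0]]
contact_force: [-0.8, 0.7, -0.1]
opening: 0.0002
finger_force: 0.7
time: 32.55
tool_pos: [0.605, 0.2723, 0.05]
ee_rot: [[-0.124, 0.992, -0.024], [0.992, 0.124, -0.005], [-0.003, -0.024, -1.0]]
contact_force: [-37.2, -7.2, 29.5]
opening: 0.0002
finger_force: 19.4
```

```bash
python3 -m jog '[[-1,0,-0.03,0,0]]'; python3 - <<'E'
from h import *
np.set_printoptions(precision=4,suppress=True)
F=np.array([.641,.278]); ex=np.array([.9925,.122]); ey=np.array([-.122,.9925])
for n in("wrist","scene","top"):
    p=optics.camera(n); save(p,n+"13.png")
    q=cloud(p,np.ones((384,512),bool)); l=np.c_[(q[:,:2]-F)@ex,(q[:,:2]-F)@ey,q[:,2]]
    for nm,a,b in(("panel",.083,.091),("top",.096,.104),("barz",.058,.07)):
        c=l[(l[:,2]>a)&(l[:,2]<b)&(l[:,0]<.1)&(l[:,0]>-.1)&(abs(l[:,1])<.11)]; print(n,nm,len(c),np.percentile(c[:,0],[1,25,50,75,99]) if len(c) else 0)
    for t,z in(("chest_drawer0_handle",.062),("chest_front",0)):
        for r in nets.tip_of(p,t)[:1]: x=plane(p,r["at"],z); print(t,r["score"],(x[:2]-F)@ex,(x[:2]-F)@ey)
a=cv2.imread("pics/wrist13.png"); b=cv2.imread("pics/scene13.png")[140:300,230:450]; cv2.imwrite("pics/m13.png",np.hstack([cv2.resize(a,(400,300)),cv2.resize(b,(400,300))]))
E
```

```text
time: 32.67
tool_pos: [0.6049, 0.2723, 0.0501]
ee_rot: [[-0.124, 0.992, -0.013], [0.992, 0.124, -0.003], [-0.002, -0.013, -1.0]]
contact_force: [-13.1, -3.5, 10.1]
opening: 0.0008
finger_force: 6.8
wrist panel 11656 [-0.0393  0.0195  0.0239  0.0282  0.0324]
wrist top 32800 [-0.0296  0.0399  0.0504  0.0611  0.0784]
wrist barz 5428 [-0.0438 -0.019  -0.0136  0.0168  0.0175]
chest_drawer0_handle 0.86 -0.018412916541699718 -0.000503698582839254
chest_front 0.74 0.01504996907372682 -0.0022504791468994346
scene panel 112 [0.0153 0.0174 0.0189 0.0202 0.0232]
scene top 1627 [0.0305 0.049  0.0662 0.0832 0.0992]
scene barz 118 [-0.0239 -0.0178 -0.0146 -0.0135 -0.0022]
chest_drawer0_handle 0.57 -0.01262334415280552 0.013105918416713824
top panel 58 [0.0143 0.0169 0.0236 0.0272 0.0931]
top top 470 [0.0299 0.0602 0.0769 0.0887 0.0993]
top barz 46 [-0.0261 -0.0218 -0.0159  0.0127  0.0266]
chest_drawer0_handle 0.45 -0.021447842457032174 0.002108886963244791
chest_front 0.76 0.008329682173833902 -0.005986058328810951
```

View pics/m13.png

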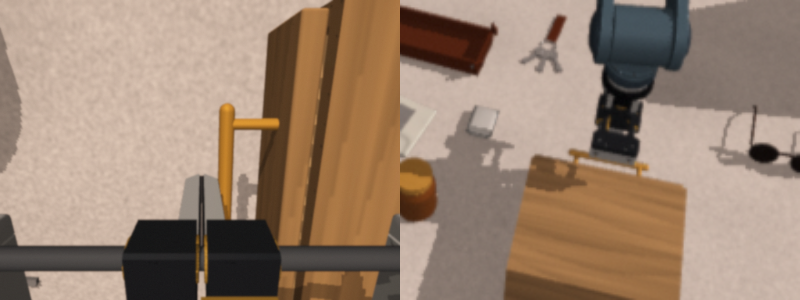

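```bash
python3 -m jog '[[-1,0,-0.15,0,0],[-1,0,-0.4,0,0],[-1,0,-0.6,0,0],[-1,0,-0.6,-0.4,0],[-1,0,-0.6,-0.8,0],[-1,0,-0.6,-0.8,0]]'; python3 - <<'E'
from h import *
np.set_printoptions(precision=4,suppress=True)
F=np.array([.641,.278]); ex=np.array([.9925,.122]); ey=np.array([-.122,.9925])
p=optics.camera("wrist"); q=cloud(p,np.ones((384,512),bool)); l=np.c_[(q[:,:2]-F)@ex,(q[:,:2]-F)@ey,q[:,2]]
c=l[(l[:,2]>.083)&(l[:,2]<.091)&(l[:,0]<.1)&(l[:,0]>-.1)&(abs(l[:,1])<.11)]; print(len(c),np.percentile(c[:,0],[1,50,99]))
p=optics.camera("top"); p2=optics.camera("scene"); 
for t in("scoop","case","lotion","candle","vase","keys","glasses"):
    for n,x in(("top",p),("scene",p2)):
        for r in nets.tip_of(x,t)[:1]: print(t,n,plane(x,r["at"],.01 if t=="scoop" else 0))
print([ (r["score"],r["at"]) for r in nets.silhouettes(p2,"ball1")[:3]])
E
```

```text
time: 33.88
tool_pos: [0.5419, 0.2649, 0.1517]
ee_rot: [[-0.123, 0.992, 0.011], [0.992, 0.123, 0.002], [0.001, 0.011, -1.0]]
contact_force: [-0.8, -0.1, -0.1]
opening: 0.0002
finger_force: 0.0
5511 [0.0166 0.0238 0.0327]
scoop top [ 0.6491 -0.1306  0.01  ]
scoop scene [ 0.6515 -0.1286  0.01  ]
case scene [0.4813 0.5557 0.    ]
lotion top [ 0.7872 -0.1513  0.    ]
lotion scene [ 0.7815 -0.1457  0.    ]
candle top [ 0.7725 -0.0195  0.    ]
candle scene [0.782  0.0109 0.    ]
vase top [ 0.5947 -0.5423  0.    ]
vase scene [ 0.5791 -0.5358  0.    ]
keys top [0.3532 0.1051 0.    ]
keys scene [0.3662 0.1044 0.    ]
glasses top [0.4839 0.5497 0.    ]
glasses scene [0.4823 0.5615 0.    ]
[]
```

```bash
python3 -c "
from cell import robot; print(robot.job_done())"
```

```text
the job is handed in; nothing more can be done
None
```

I handed the job in at about 34 s: all four cedar balls went into the drawer without the fingers touching one, the scoop lies flat and upright with its bowl on the slab, and the drawer was pushed to its hard stop (about 37 N). The bystanders looked unmoved in the last camera check, but that check picked up the earbud case only as a false match, so its place is confirmed only from the previous picture.

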